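# Swap the battery packs on the charger

## Robot

A 6-joint arm with a two-finger parallel gripper is mounted at the origin on the work surface. World frame = base frame: x ahead of the robot, y to its left, z up, the work surface at z = 0. Lengths are in mm, angles in rad, forces in N, time in s.
With the tool pointing down it reaches from about 400 to 925 mm from the base axis. Payload 12.5 kg.
Tool frame: the origin (TCP) lies between the finger pads; the fingertips stand 19 mm ahead of it and the grasp point (between the pads) is the TCP (env.tips_ahead is the distance from the TCP to the fingertips, in mm); z points along the fingers, y is the line along which they close (so a half turn about z gives the same grasp; the last joint's range is limited). The gripper opens to 95 mm and grips with 3 to 60 N. Pads are 20 mm wide; open, the fingers measure 119 mm over their backs; the gripper's body (75 mm by 180 mm) begins 59 mm behind the grasp point.
Start: joints at [1.147, 0.491, 1.559, -0, 1.092, -0.106], TCP at [195.281, 593.725, 233.661] pointing down, gripper open.
Joint ranges: [-3.1, 3.1], [-0.84, 2.19], [0.05, 2.79], [-1.13, 4.28], [0.06, 2.93], [-2.69, 2.69]. Speed limits (rad/s): [2.22, 2.22, 2.79, 3.14, 3.14, 3.14].

## Interface

Orientations are given as [roll, pitch, yaw] about the fixed x, y, z axes, in that order (R = Rz(yaw) Ry(pitch) Rx(roll)).
In Python, from cell import env gives the robot as it stands.
- The arm moves only by the shell command python3 -m crank 'ROWS'. ROWS is JSON, a list of rows, each a list of 5 numbers: the shift along the tool's x, y, z in mm, then the turn about the tool's z in degrees, then the finger opening in mm, from 0 to 95.1. In form: [[dx, dy, dz, yaw, grip], ...]. A call has 1 to 10 rows; each row is the pose to reach, as a shift and turn from the pose commanded when the call began, along the tool's axes at that moment; what a row does not reach only later rows make up. A row lasts 1/12 s, in which the tool goes at most 41.7 mm and 7.16 degrees, less where a joint would pass 70% of its speed; a pose out of reach is approached as far as the arm can. A call with a gripper value outside its range is refused whole. The fingers move at their own pace and stop on an object; the grip force is fixed at half the most. Time passes only in rows, so rows that repeat a pose let the fingers close. It gives the time, the measured TCP pose, the force, the opening and the grip force at its end, in the units of the state.
- env.state(): the state, without advancing time (a new reading comes with each control period).
- env.read_camera(name): name is "scene" or "top" or "wrist"; returns a dict with "img" (420x560x3 uint8, blue, green, red), "K" (3x3 intrinsics, pixels), "k1" (the pictures are not rectified: a ray, as slopes to the right and down, at radius r is drawn at 1 + k1 r^2 times it, then the intrinsics apply), "pose" (4x4, takes a point from camera to world coordinates). Camera axes: x right, y down, z forward; pixel columns grow to the right and rows downward; lengths in mm; the calibration is good to about 2 mm. A picture is of the moment at which its call begins. There is no depth.
- env.job_done(): hands the job in; it is judged then, once.
The state is a dict: "t": time; "joints": joint angles; "qvel": joint speeds; "tau": joint torques, N m; "eef_pos": TCP position; "tcp_rot": TCP orientation; "ft_force": force on the tool from outside, world axes, zero at the start; "moment": the same for the moment, N m; "opening": opening from 0.0 (shut) to 1.0 (fully open); "grip_force": force on a finger pad.
Only numpy, scipy, OpenCV 4.12 (cv2) and the standard library are available. Lean on these libraries where they do the work, as an engineer would, in place of code of your own. Each camera call takes 0.05 s, during which the arm holds its last target. There are 200 camera calls.

## Task

Swap the cordless-drill batteries on the charger. Slide the charged pack (green tape) out of the charger's rails and set it down gently, upright, on the floor of the white tray beside the pack already there; then take the flat pack (red tape) from the table, slide it under the rails, terminal end first, fully home, let go, and only then switch the charger on at its red rocker. Leave the stored pack, the tape roll and the drill where they are.

Things in the scene. Friction and masses are not known exactly. Their poses are not given: they have to be found in the camera images.
- charged_centre (a point): Charged battery pack, green tape band; starts in the charger's rails, home or up to 12 mm short. Black block 112 long (x) x 58 wide (y) x 50 high, on a neck 34 wide and a T-foot 90 x 52 x 7 thick; 70 high in all, 0.4-0.65 kg. Point: centre of the block, 45 above the foot's underside, 25 below the flat top. x points to the terminal end, which enters the charger first; z up. Grip across the 58 mm.
- flat_centre (a point): Flat battery pack, red tape band; same size, shape, mass and axes as the charged pack. It starts standing on its foot on the bare table, to the left or right of the charger. Point: centre of its block, 45 mm above the foot's underside. The block's underside is 20 mm above the foot's.
- flat_nose (a point): Middle of the flat pack's terminal end face, 56 mm along x from its centre point. The foot ends 11 mm short of this face.
- stored_centre (a point): Bystander: another charged pack (green tape), same shape, standing in the tray's +x part and lying along the tray's y. Point: centre of its block, 45 mm above its underside.
- charger: Fixed grey charger, 220 long (x) x 110 wide. Origin on the table below the centre of a pack that is fully home; x is the direction in which packs are slid in, z up. Flat deck 35 mm above the table from x = -100 to +45, a terminal block at x = 45 that stops the foot, and a housing 75 mm high from x = 60 to 120 that carries the rocker. No latch; the deck and rails are slick (friction about 0.25).
- charger_home (a point): Where a pack's centre point lies when fully home: 80 mm above the table over the charger's origin, same axes. A pack 75 mm or more short of it (towards -x) is clear of the rails and can be lifted off the deck. To go in, it is set down on the deck 75 to 80 mm short (centre then also 80 mm above the table; farther out it would tip off) and slid level towards +x.
- rail_mouth (a point): On the deck, midway between the rails, where their lips begin: 5 mm before the charger's origin, 35 above the table; same axes. Two black rails run from here to x = 60 of the charger, 57 apart between walls, 75 over their outsides, tops 51 above the table; lips overhang inwards, 39 apart, 10 above the deck. A foot has 2.5 mm play each side, 3 above. The mouth flares (sides and lips) over the 20 mm before it.
- rocker_on_end (a point): Fixed point over the 'on' half (white bar) of the red rocker, the end away from the pack: 82 mm above the table, 16 mm past the pivot along the charger's x; same axes. Each half is 22 long x 28 wide. Off: this half slopes up to about 87 mm at its outer end. On: it is level, its top 80 mm above the table. Pressed straight down with 3 to 6 N it turns, and stays where it is left.
- rocker (a joint): Angle of the rocker switch, rad: near 0 = off, 0.34 = fully on (the on half level, against its stop).
- tray: Fixed white open tray, outside 260 long (x) x 180 wide (y) x 45 high, walls and floor 5 mm thick; origin on the table under its centre. It stands to the left or right of the charger, the flat pack on the other side. The stored pack stands about 72 mm from its centre towards +x; the rest of the floor is free.
- tray_spot (a point): Free spot on the tray's floor, 42 mm from the tray's centre towards -x, 5 mm above the table; tray's axes. A pack laid along the tray's y here leaves room for the fingers on both sides.
- tape: Bystander: roll of grey duct tape lying flat, 110 diameter x 48 high, on the far side. Origin at the centre of its underside.
- drill: Bystander: blue and black cordless drill without battery, lying on its side, about 180 x 170 x 56 high, on the far side. Origin on the table under its motor housing.
Not all that is in view belongs to the job. What is shaped like the part that bears charged_centre but purple is not meant.

How it is judged (in metres and radians):
On the way, in this order (a step that is already met when the one before it is completed fails the run):
1. the charged pack stands upright on the floor of the tray, let go and at rest (x of charged_centre in the frame of tray between -0.1 and 0.1 m and y of charged_centre in the frame of tray between -0.065 and 0.065 m and z of charged_centre in the frame of tray between 0.044 and 0.056 m and angle between charged_centre's own z axis and vertical below 0.1 rad and linear speed of charged below 0.01 m/s and contact force between charged and the fingers below 0.2 N), for 0.2 s.
2. the flat pack is fully home under the charger's rails, terminal end first, let go (x of flat_centre in the frame of charger_home between -0.004 and 0.004 m and y of flat_centre in the frame of charger_home between -0.005 and 0.005 m and z of flat_centre in the frame of charger_home between -0.005 and 0.005 m and x of flat_nose in the frame of charger_home above 0.045 m and linear speed of flat below 0.01 m/s and contact force between flat and the fingers below 0.2 N), for 0.2 s.
3. the charger is switched on (value of joint rocker above 0.27 rad), for 0.2 s.
At the end, for the whole second after the job is handed in: Charged pack at rest, upright (0.1 rad) on the tray floor, centre within 100 x 65 mm of the tray's centre; flat pack at rest under the rails, terminal end in, within 4 mm of fully home and 5 mm sideways; rocker over 0.27 rad (on) (x of charged_centre in the frame of tray between -0.1 and 0.1 m and y of charged_centre in the frame of tray between -0.065 and 0.065 m and z of charged_centre in the frame of tray between 0.044 and 0.056 m and angle between charged_centre's own z axis and vertical below 0.1 rad and x of flat_centre in the frame of charger_home between -0.004 and 0.004 m and y of flat_centre in the frame of charger_home between -0.005 and 0.005 m and z of flat_centre in the frame of charger_home between -0.005 and 0.005 m and x of flat_nose in the frame of charger_home above 0.045 m and linear speed of each of charged, flat below 0.01 m/s and value of joint rocker above 0.27 rad); the robot touches nothing.
It fails at once if the stored pack is moved by more than 25 mm (distance of stored_centre from where it was at the start of the episode above 0.025 m).
It fails at once if the tape roll is moved by more than 25 mm (distance of tape from where it was at the start of the episode above 0.025 m).
It fails at once if the drill is moved by more than 25 mm (distance of drill from where it was at the start of the episode above 0.025 m).
It fails at once if the charged pack is dropped into the tray: let go over it while more than 12 mm above the floor (horizontal distance between charged_centre and tray below 0.12 m and z of charged_centre in the frame of tray above 0.062 m and contact force between charged and the fingers below 0.2 N).
It also fails if it takes over 64 s, if anything falls off the work surface, if the arm or the gripper's body presses on something with over 40 N, if the wrist force passes 120 N, or if a joint passes its speed limit or range.

## Working session

There is one attempt and no reset: what is moved stays moved. The work goes in short steps, Python scripts to look and compute and a shell command to move; the robot and the scene stay as the last step left them, time stands still between calls to the robot, and variables do not carry over. Pictures are saved under pics/ and viewed, at most 11 in all, crops included, and the job is handed in when it is done.

```bash
ls; mkdir -p pics; cat > h.py <<'E'
import numpy as np, cv2
from cell import env
def grab(n,tag):
    c=env.read_camera(n); cv2.imwrite(f'pics/{tag}.png',c['img']); np.savez(f'pics/{tag}.npz',**{k:np.array(v) for k,v in c.items()}); return c
def ray(c,u,v):
    K=np.array(c['K']);k1=float(c['k1']);P=np.array(c['pose'])
    d=np.array([k1,0,0,0.])
    p=cv2.undistortPoints(np.array([[[u,v]]],float),K,d).ravel()
    r=P[:3,:3]@np.array([p[0],p[1],1]); return P[:3,3],r/np.linalg.norm(r)
def atz(c,u,v,z):
    o,r=ray(c,u,v); return o+r*(z-o[2])/r[2]
def tri(*obs):
    A=np.zeros((3,3));b=np.zeros(3)
    for c,u,v in obs:
        o,r=ray(c,u,v);M=np.eye(3)-np.outer(r,r);A+=M;b+=M@o
    x=np.linalg.solve(A,b); return x,[np.linalg.norm((np.eye(3)-np.outer(ray(c,u,v)[1],ray(c,u,v)[1]))@(x-c['pose'][:3,3])) for c,u,v in obs]
def proj(c,X):
    P=np.array(c['pose']);p=P[:3,:3].T@(np.array(X)-P[:3,3])
    return cv2.projectPoints(p.reshape(1,1,3),np.zeros(3),np.zeros(3),np.array(c['K']),np.array([float(c['k1']),0,0,0]))[0].ravel()
def load(t): return dict(np.load(f'pics/{t}.npz'))
E
python3 - <<'E'
from h import *
for n in('scene','top','wrist'):
    c=grab(n,n+'0'); print(n,np.round(c['pose'],2).tolist(),np.round(c['K'],1).tolist(),c['k1'])
a=[cv2.imread(f'pics/{n}0.png') for n in('scene','top')]
print(env.state())
E
```

```text
pics
scene [[-0.5, 0.63, -0.59, 1078.99], [0.87, 0.36, -0.35, 285.92], [-0.01, -0.69, -0.73, 733.44], [0.0, 0.0, 0.0, 1.0]] [[405.4, 0.0, 281.4], [0.0, 405.4, 211.4], [0.0, 0.0, 1.0]] -0.0033185440019489333
top [[0.01, -0.99, 0.12, 417.04], [-1.0, -0.01, 0.0, 11.57], [-0.0, -0.12, -0.99, 1034.33], [0.0, 0.0, 0.0, 1.0]] [[409.5, 0.0, 283.3], [0.0, 409.5, 211.1], [0.0, 0.0, 1.0]] 0.01376537488347725
wrist [[0.31, 0.91, 0.28, 115.96], [0.95, -0.3, -0.09, 620.61], [-0.0, 0.29, -0.96, 383.7], [0.0, 0.0, 0.0, 1.0]] [[312.4, 0.0, 273.4], [0.0, 312.4, 204.7], [0.0, 0.0, 1.0]] -0.05574433591442882
{'t': 0.15, 'joints': array([ 1.14742145e+00,  4.91424671e-01,  1.55929620e+00, -5.78450715e-06,
        1.09171655e+00, -1.05609465e-01]), 'qvel': array([ 0.00201121, -0.00156622, -0.00339726, -0.0008564 , -0.00153931,
        0.00024223]), 'tau': array([ 1.64304151e-03, -6.12902355e+01, -2.58277452e+01,  6.92215771e-02,
        4.73427947e-02, -1.28408383e-04]), 'eef_pos': array([195.1975373 , 593.56919556, 233.19833003]), 'tcp_rot': array([-3.14075206e+00, -8.39465384e-05,  2.82382988e+00]), 'ft_force': array([ 0.33211587, -0.4597021 ,  0.27890528]), 'moment': array([ 0.02405493, -0.03021677, -0.02142382]), 'grip_force': 0.0, 'opening': 0.9999160137907378}
```

View pics/top0.png

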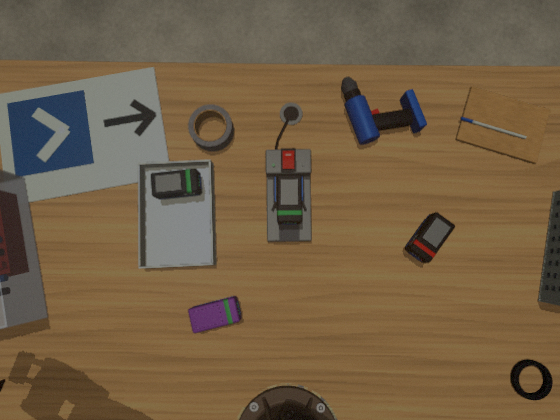

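View pics/scene0.png

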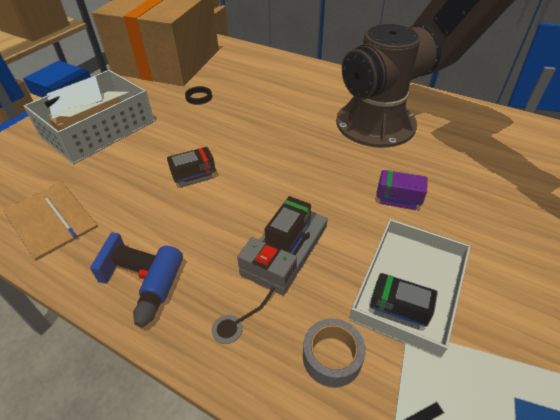

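The top view shows the charger with the green-taped pack at (288,200) and its rocker at (288,160). The tray is at (177,215), with the stored pack at (176,183). The red-taped flat pack is at (430,238), the purple decoy at (215,314), the tape roll at (211,127) and the drill at (380,110).

Candidates for the charged pack are (288,200) in the rails, (176,183) stored in the tray and (215,314) purple. I choose (288,200), and will check it in a crop.

```bash
python3 - <<'E'
from h import *
t=cv2.imread('pics/top0.png');s=cv2.imread('pics/scene0.png')
def cr(im,x,y,w,h,f): return cv2.resize(im[y:y+h,x:x+w],None,fx=f,fy=f,interpolation=cv2.INTER_CUBIC)
A=cr(t,255,140,66,110,5)   # 330x550
B=cr(t,395,205,66,60,5)  #330x300
C=cr(s,230,185,110,110,4)
D=cr(s,155,135,70,60,5)
o=np.zeros((560,800,3),np.uint8)
o[:550,:330]=A
o[:300,340:670]=B
o[310:550,340:620]=cr(s,160,140,70,60,4)
cv2.imwrite('pics/c1.png',o)
cv2.imwrite('pics/c2.png',cr(s,230,185,110,110,5))
E
```

```text
(no output)
```

View pics/c1.png

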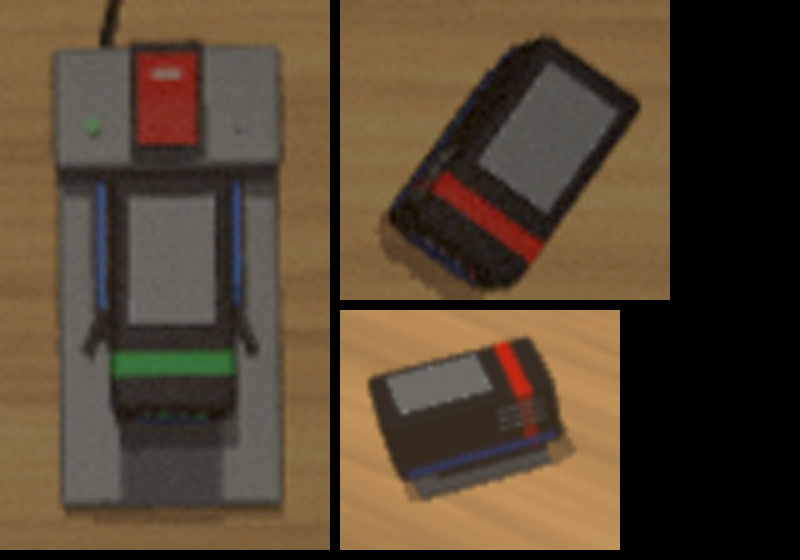

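View pics/c2.png

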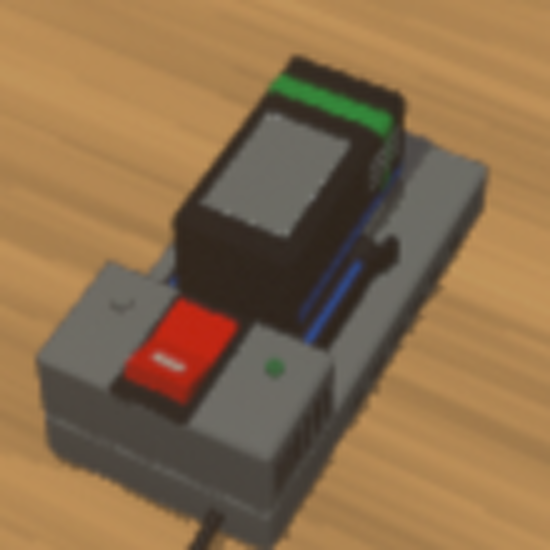

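The crops confirm the choice. The in-rail pack is black with green tape at its near end, so its terminal end faces the housing and rocker. The flat pack is black with red tape at its lower left, so its terminal end points up and right. Next I triangulate the label corners, charger corners and tray rim.

```bash
python3 - <<'E'
from h import *
T=load('top0');S=load('scene0')
g=lambda x,y,f,ox,oy,cx=0,cy=0:((x-cx+.5)/f-.5+ox,(y-cy+.5)/f-.5+oy)
A=lambda x,y:g(x,y,5,255,140)
B=lambda x,y:g(x,y,5,395,205,340,0)
D=lambda x,y:g(x,y,4,160,140,340,310)
C=lambda x,y:g(x,y,5,230,185)
def run(name,l):
    P=[]
    for a,b in l:
        x,e=tri((T,*a),(S,*b));P.append(x);print(name,x.round(1),np.round(e,1))
    return np.array(P)
def ax(P): # order farL farR nearR nearL
    d=(P[0]+P[1]-P[2]-P[3])/2; print(' ctr',P.mean(0).round(1),'yaw deg',np.degrees(np.arctan2(d[1],d[0])).round(2),'len',np.linalg.norm(d).round(1),'w',np.linalg.norm(P[0]-P[1]).round(1))
ax(run('chg',[(A(128,195),C(290,237)),(A(216,195),C(205,205)),(A(216,325),C(275,112)),(A(128,325),C(350,143))]))
ax(run('flat',[(B(548,63),D(402,416)),(B(617,115),D(387,378)),(B(548,213),D(478,353)),(B(480,163),D(493,390))]))
ax(run('hous',[(A(57,50),C(270,455)),(A(279,48),C(40,355)),(A(278,168),C(115,262)),(A(60,165),C(330,350))]))
ax(run('tray',[((139,163),(438,349)),((211,160),(355,310)),((214,267),(392,222)),((139,268),(470,240))]))
# deck near corners z=35
print('deck',atz(T,*A(64,507),35).round(1),atz(T,*A(281,507),35).round(1), 'rocker bar',tri((T,*A(166,74)),(S,*C(167,362))))
# pack top z: band edges at top view
for p in [(112,362),(237,362),(175,410)]: print('band',atz(T,*A(*p),105).round(1))
for p in [(548,37),(638,103),(492,215)]: print('flat corners',atz(T,*B(*p),70).round(1))
E
```

```text
chg [608.8  23.5 104.3] [0.9 0.9]
chg [609.5 -16.9 102.3] [1.2 1.2]
chg [548.8 -17.6 102.8] [0.9 0.9]
chg [549.   21.2 103.4] [0.8 0.8]
 ctr [579.    2.5 103.2] yaw deg 1.46 len 60.3 w 40.5
flat [ 528.4 -348.7   65.4] [0.4 0.4]
flat [ 504.3 -380.5   66.5] [1. 1.]
flat [ 456.9 -344.3   69. ] [0.3 0.3]
flat [ 480.1 -314.2   66.3] [0.3 0.3]
 ctr [ 492.4 -346.9   66.8] yaw deg -36.47 len 59.5 w 39.9
hous [686.3  58.7  72.5] [0.4 0.4]
hous [689.  -48.3  70.3] [0.7 0.7]
hous [630.7 -48.8  68.3] [0. 0.]
hous [629.9  55.6  73.3] [0.3 0.3]
 ctr [659.    4.3  71.1] yaw deg 1.8 len 57.4 w 107.1
tray [660.4 370.7  33.3] [5.9 5.9]
tray [667.1 201.2  35.8] [4.5 4.5]
tray [402.8 185.9  24.6] [3.5 3.5]
tray [399.7 355.3  56.4] [1.2 1.2]
 ctr [532.5 278.2  37.5] yaw deg 3.35 len 263.0 w 169.7
deck [468.3  52.7  35. ] [469.6 -53.   35. ] rocker bar (array([673.07963598,   5.03249341,  81.80467884]), [np.float64(0.7062949764296715), np.float64(0.7062949764297626)])
band [531.2  29.  105. ]
band [531.9 -28.1 105. ]
band [509.5  -0.  105. ]
flat corners [ 540.  -347.1   70. ]
flat corners [ 509.2 -388.2   70. ]
flat corners [ 455.7 -318.1   70. ]
```

```bash
cat >> h.py <<'E'
def go(x,y,z,yaw):
    s=env.state();p=s['eef_pos'];w=s['tcp_rot'][2]
    d=np.array([x,y])-p[:2];tx=[np.cos(w),np.sin(w)];ty=[np.sin(w),-np.cos(w)]
    t=(yaw-np.degrees(w)+180)%360-180
    print('shift',round(d@tx,1),round(d@ty,1),round(p[2]-z,1),'turn',round(-t,2),'t',s['t'],'opening',round(s['opening'],3))
E
python3 -c "
from h import *
go(561,2,200,181.4)"
```

```text
shift -532.3 -447.7 33.2 turn -19.61 t 0.15 opening 1.0
```

```bash
python3 -m crank '[[-266,-224,0,-10,95],[-266,-224,0,-10,95],[-266,-224,0,-10,95],[-266,-224,0,-10,95],[-266,-224,0,-10,95],[-266,-224,0,-10,95],[-266,-224,0,-10,95],[-266,-224,0,-10,95],[-266,-224,0,-10,95],[-266,-224,0,-10,95]]'; python3 -c "
from h import *
go(561,2,200,181.4)"
```

```text
t: 0.98
eef_pos: [379.4, 295.4, 233.7]
tcp_rot: [-3.141, 0.0, 2.995]
ft_force: [-0.4, 0.2, 0.1]
opening: 1.002
grip_force: 0.0
shift -222.6 -263.6 33.7 turn -9.83 t 0.9833 opening 1.002
```

```bash
python3 -m crank '[[-223,-264,20,-9.8,95],[-223,-264,20,-9.8,95],[-223,-264,20,-9.8,95],[-223,-264,20,-9.8,95],[-223,-264,20,-9.8,95],[-223,-264,20,-9.8,95],[-223,-264,20,-9.8,95],[-223,-264,20,-9.8,95],[-223,-264,20,-9.8,95],[-223,-264,20,-9.8,95]]'; python3 - <<'E'
from h import *
c=grab('wrist','w1'); cv2.imwrite('pics/w1b.png',cv2.resize(c['img'],(800,600),interpolation=cv2.INTER_CUBIC))
print(np.round(c['pose'],2).tolist()); go(561,2,200,181.4)
E
```

```text
t: 1.82
eef_pos: [562.7, 2.5, 212.8]
tcp_rot: [-3.141, -0.0, -3.117]
ft_force: [-0.4, -0.2, 0.0]
opening: 0.998
grip_force: 0.0
[[-0.02, 0.96, 0.29, 479.33], [1.0, 0.02, 0.01, 1.61], [-0.0, 0.29, -0.96, 363.36], [0.0, 0.0, 0.0, 1.0]]
shift 0.6 -2.2 12.9 turn 0.07 t 1.8667 opening 0.993
```

View pics/w1b.png

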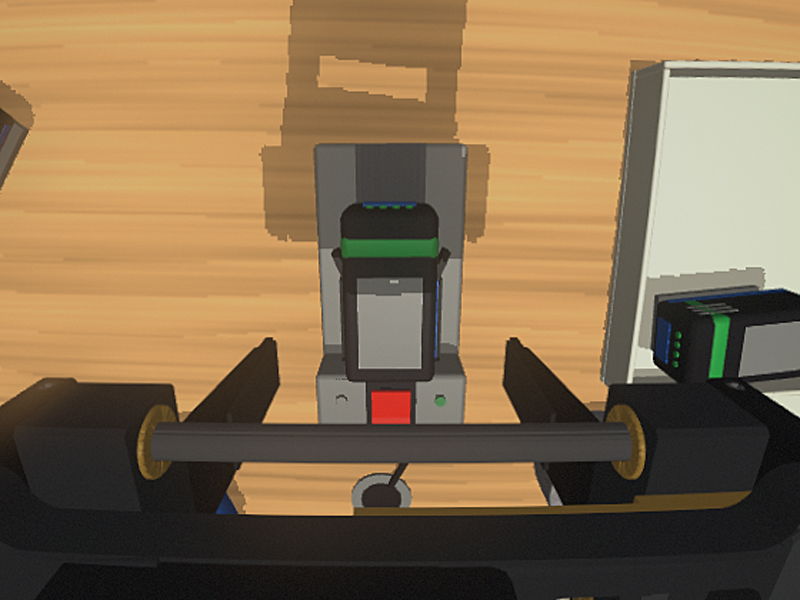

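The wrist view from above shows the charged pack's label spanning (358,282) to (433,370), with its band at (341–438, 248). The charger's deck end is at (314,144)–(466,145), and the tray's near wall is at the right.

```bash
python3 - <<'E'
from h import *
c=load('w1');f=.7
q=lambda x,y,z:atz(c,(x+.5)*f-.5,(y+.5)*f-.5,z).round(1)
for n,x,y,z in [('labNL',358,278,105),('labNR',437,278,105),('labFL',358,370,105),('labFR',433,370,105),('bandL',341,248,105),('bandR',438,248,105),('farL',349,378,105),('farR',430,378,105),
 ('rear',390,207,105),('deckL',314,144,35),('deckR',466,145,35),('houL',318,363,75),('houR',466,357,75),('rockL',369,388,80),('rockR',411,388,80)]: print(n,q(x,y,z))
E
```

```text
labNL [549.3 -16.8 105. ]
labNR [548.2  30.6 105. ]
labFL [610.3 -16.7 105. ]
labFR [609.2  31.3 105. ]
bandL [531.3 -26.8 105. ]
bandR [529.9  30.2 105. ]
farL [616.2 -22.5 105. ]
farR [614.9  29.7 105. ]
rear [506.8   1.4 105. ]
deckL [471.4 -53.1  35. ]
deckR [469.5  53.8  35. ]
houL [620.8 -47.3  75. ]
houR [613.6  57.7  75. ]
rockL [637.  -10.6  80. ]
rockR [636.3  19.3  80. ]
```

```bash
python3 -m crank '[[0,-1,40,0,95],[0,-1.5,80,0,95],[0,-1.5,105,0,95],[0,-1.5,105,0,95]]';python3 -c "
from h import *
go(561.5,2.3,85,181.4)"
```

```text
t: 2.2
eef_pos: [558.3, 5.2, 104.5]
tcp_rot: [3.14, -0.008, -3.112]
ft_force: [0.1, 0.3, -0.6]
opening: 0.999
grip_force: 0.0
shift -3.1 -3.0 19.5 turn 0.27 t 2.2 opening 0.999
```

```bash
python3 -m crank '[[0,0,0,0,95],[0,0,0,0,95],[0,0,0,0,95],[0,0,0,0,95]]';python3 -c "
from h import *
go(561.5,2.3,85,181.4)"
```

```text
t: 2.53
eef_pos: [561.7, 3.5, 110.4]
tcp_rot: [-3.141, 0.003, -3.113]
ft_force: [-0.2, -0.4, 0.7]
opening: 0.999
grip_force: 0.0
shift 0.2 -1.2 25.4 turn 0.21 t 2.5333 opening 0.999
```

```bash
python3 -m crank '[[0,-1,15,0.2,95],[0,-1,25,0.2,95],[0,-1,25,0.2,95],[0,-1,25,0.2,95],[0,-1,25,0.2,40],[0,-1,25,0.2,40],[0,-1,25,0.2,40],[0,-1,25,0.2,40],[0,-1,25,0.2,40],[0,-1,25,0.2,40]]';python3 -c "
from h import *
go(561.5,2.3,85,181.4)"
```

```text
t: 3.37
eef_pos: [561.1, 2.2, 83.8]
tcp_rot: [3.142, 0.0, -3.117]
ft_force: [0.5, 0.9, -0.0]
opening: 0.637
grip_force: 0.0
shift -0.4 0.1 -1.2 turn -0.01 t 3.3667 opening 0.637
```

```bash
python3 -m crank '[[0,0,0,0,40],[0,0,0,0,40],[0,0,0,0,40],[0,0,0,0,40]]'; python3 -m crank '[[5,0,0,0,40],[14,0,0,0,40],[24,0,0,0,40],[34,0,0,0,40],[44,0,0,0,40],[54,0,0,0,40],[64,0,0,0,40],[74,0,0,0,40],[80,0,0,0,40],[80,0,0,0,40]]'; python3 -c "
from h import *
go(561.5,2.3,85,181.4)"
```

```text
t: 3.7
eef_pos: [561.1, 2.2, 83.7]
tcp_rot: [3.142, 0.0, -3.117]
ft_force: [-0.6, -0.7, 2.1]
opening: 0.609
grip_force: 30.0
t: 4.53
eef_pos: [479.3, 0.3, 83.7]
tcp_rot: [3.141, -0.002, -3.117]
ft_force: [-5.0, -0.2, 7.9]
opening: 0.61
grip_force: 30.0
shift -82.2 0.0 -1.3 turn -0.01 t 4.5333 opening 0.61
```

```bash
python3 -m crank '[[0,0,-20,0,40],[0,0,-50,0,40],[0,0,-80,0,40],[0,0,-110,0,40],[0,0,-110,0,40],[0,0,-110,0,40]]'; python3 - <<'E'
from h import *
for n in('top','scene'): grab(n,n+'1')
T=load('top1');S=load('scene1')
for u,v in [(139,163),(211,160),(214,267),(139,268)]: print('top',atz(T,u,v,45).round(1))
for u,v in [(438,349),(355,310),(392,222),(470,240)]: print('sc',atz(S,u,v,45).round(1))
f=lambda im,x,y,w,h,k:cv2.resize(im[y:y+h,x:x+w],None,fx=k,fy=k,interpolation=cv2.INTER_CUBIC)
o=np.zeros((600,800,3),np.uint8)
o[:480,:360]=f(T['img'],130,152,90,120,4)
o[:480,370:770]=f(S['img'],345,210,133,160,3)[:480,:399+1] if 0 else cv2.resize(f(S['img'],345,210,133,160,3),(400,480))
cv2.imwrite('pics/c3.png',o)
E
```

```text
t: 5.03
eef_pos: [480.7, 0.3, 193.8]
tcp_rot: [-3.142, 0.001, -3.117]
ft_force: [-0.5, -0.1, -4.7]
opening: 0.608
grip_force: 30.0
top [656.3 372.4  45. ]
top [666.1 195.2  45. ]
top [404.2 179.   45. ]
top [399.8 358.   45. ]
sc [669.9 363.8  45. ]
sc [670.8 206.4  45. ]
sc [420.7 191.8  45. ]
sc [387.6 357.6  45. ]
```

View pics/c3.png

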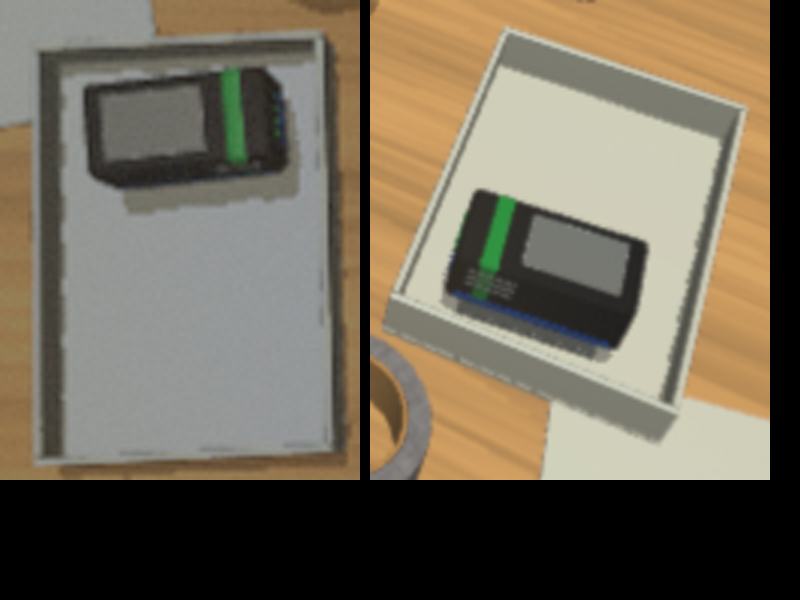

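The tray rim corners in the top crop are (38,40), (322,35), (333,452) and (36,465). The stored pack lies at the +x end and the near part of the floor is free.

```bash
python3 - <<'E'
from h import *
T=load('top1');S=load('scene1')
t=[atz(T,130+x/4,152+y/4,45) for x,y in[(38,40),(322,35),(333,452),(36,465)]]
s=[atz(S,345+(x-370)/3,210+y/3,45) for x,y in[(680,410),(390,298),(505,30),(745,108)]]
for P in(t,s):
    P=np.array(P);d=P[0]+P[1]-P[2]-P[3];print(P.round(1).tolist(),P.mean(0).round(1),np.degrees(np.arctan2(d[1],d[0])))
for u,v in[(85,85),(262,70),(287,165),(95,180)]: print('stored',atz(T,130+u/4,152+v/4,75).round(1))
E
```

```text
[[658.9, 371.3, 45.0], [664.2, 196.3, 45.0], [408.9, 181.0, 45.0], [399.2, 358.0, 45.0]] [532.8 276.7  45. ] 3.189475722170714
[[656.6, 378.5, 45.0], [672.6, 200.3, 45.0], [417.1, 185.8, 45.0], [404.7, 361.3, 45.0]] [537.7 281.5  45. ] 3.5753113315850102
stored [624.4 330.9  75. ]
stored [634.9 225.8  75. ]
stored [577.6 208.8  75. ]
stored [567.2 322.1  75. ]
```

```bash
python3 -c "
from h import *
go(493,276.5,190,93.4)"
```

```text
shift -19.7 275.7 2.1 turn 87.99 t 5.1333 opening 0.611
```

```bash
python3 -m crank '[[-5,20,0,7,40],[-10,45,0,14,40],[-12,70,0,21,40],[-14,95,0,28,40],[-16,120,0,35,40],[-18,145,0,42,40],[-20,170,0,49,40],[-20,200,0,56,40],[-20,230,0,63,40],[-20,255,0,70,40]]'; python3 -c "
from h import *
go(493,276.5,190,93.4)"
```

```text
t: 5.97
eef_pos: [493.8, 257.2, 191.2]
tcp_rot: [-3.137, -0.0, 1.938]
ft_force: [0.8, 0.2, -5.3]
opening: 0.608
grip_force: 30.0
shift 18.3 6.2 1.2 turn 17.66 t 5.9667 opening 0.608
```

```bash
python3 -m crank '[[8,3,0,7,40],[18,6,0,14,40],[18,6,0,18,40],[18,6,30,18,40],[18,6,60,18,40],[18,6,80,18,40],[18,6,80,18,40],[18,6,80,18,40],[18,6,80,18,40]]'; python3 - <<'E'
from h import *
c=grab('wrist','w2'); s=grab('scene','s2')
o=np.zeros((560,800,3),np.uint8);o[:400,:400]=cv2.resize(c['img'],(533,400))[:,66:466];o[:400,400:]=cv2.resize(s['img'][190:370,330:510],(400,400),interpolation=cv2.INTER_CUBIC)
cv2.imwrite('pics/c4.png',o);go(493,276.5,54,93.4)
E
```

```text
t: 6.72
eef_pos: [494.0, 274.7, 113.7]
tcp_rot: [-3.141, 0.0, 1.63]
ft_force: [-0.9, 1.3, -5.0]
opening: 0.612
grip_force: 30.0
shift 1.8 -1.2 60.6 turn -0.01 t 6.8167 opening 0.604
```

View pics/c4.png

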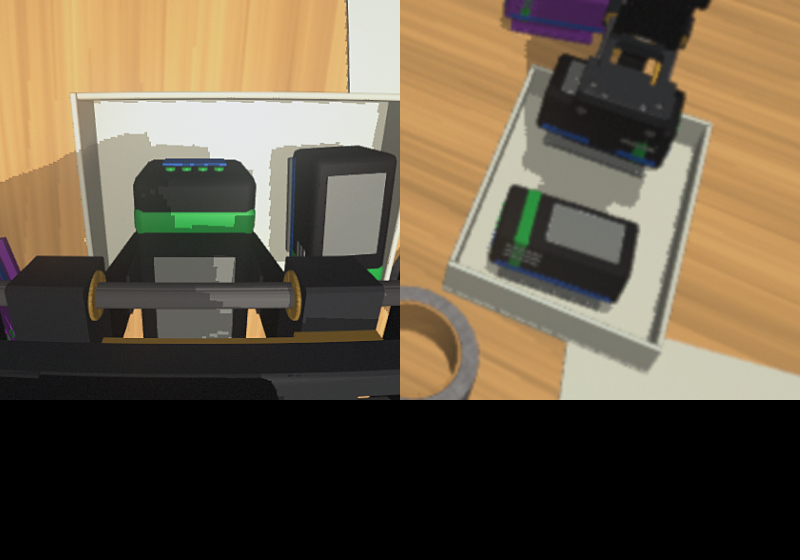

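The pack hangs over the free half of the tray, clear of the stored pack and the walls. I lower it to about 3 mm above contact, then creep.

```bash
python3 -m crank '[[1,-1,25,0,40],[1,-1,45,0,40],[1,-1,55,0,40],[1,-1,57,0,40],[1,-1,57,0,40],[1,-1,58,0,40],[1,-1,59,0,40],[1,-1,60,0,40],[1,-1,60,0,40],[1,-1,60,0,40]]'; python3 -c "
from h import *
go(493,276.5,54,93.4)"
```

```text
t: 7.65
eef_pos: [493.0, 275.6, 54.0]
tcp_rot: [3.141, -0.0, 1.63]
ft_force: [0.9, -0.4, -5.9]
opening: 0.611
grip_force: 30.0
shift 0.9 0.1 -0.0 turn -0.01 t 7.65 opening 0.611
```

```bash
python3 -m crank '[[0,0,0.5,0,40],[0,0,1,0,40],[0,0,1,0,40],[0,0,1,0,40]]'; python3 -c "
from h import *
go(493,276.5,54,93.4)"
```

```text
t: 7.98
eef_pos: [493.0, 275.6, 53.7]
tcp_rot: [3.141, -0.0, 1.63]
ft_force: [-3.0, -1.3, 7.4]
opening: 0.607
grip_force: 30.0
shift 0.9 0.1 -0.3 turn -0.01 t 7.9833 opening 0.607
```

Contact: the force went from -5.9 to +7.4 N. I open and then rise.

```bash
python3 -m crank '[[0,0,0,0,50],[0,0,0,0,60],[0,0,0,0,75],[0,0,0,0,95],[0,0,0,0,95],[0,0,0,0,95],[0,0,0,0,95],[0,0,0,0,95]]';  python3 -m crank '[[0,0,-15,0,95],[0,0,-50,0,95],[0,0,-90,0,95],[0,0,-130,0,95],[0,0,-150,0,95],[0,0,-150,0,95],[0,0,-150,0,95]]'; python3 - <<'E'
from h import *
T=grab('top','top3')
go(479.6,-334.4,200,143.5)
# refine flat: blobs of red band / label in the top0 & scene0 images
for n,box in(('top0',(395,205,66,60)),('scene0',(160,140,70,60))):
    c=load(n);x,y,w,h=box;im=c['img'][y:y+h,x:x+w].astype(int)
    hsv=cv2.cvtColor(im.astype(np.uint8),cv2.COLOR_BGR2HSV)
    m=((hsv[...,1]<60)&(hsv[...,2]>70)).astype(np.uint8)
    k,l,st,ce=cv2.connectedComponentsWithStats(m);i=1+st[1:,4].argmax();r=cv2.minAreaRect(np.argwhere(l==i)[:,::-1].astype(np.float32)); print(n,ce[i]+[x,y],st[i],np.round(cv2.boxPoints(r)+[x,y],1).tolist())
E
```

```text
t: 8.65
eef_pos: [492.9, 275.6, 52.6]
tcp_rot: [3.142, -0.0, 1.63]
ft_force: [1.1, -0.8, 0.5]
opening: 0.976
grip_force: 0.0
t: 9.23
eef_pos: [493.0, 275.6, 203.5]
tcp_rot: [3.139, -0.001, 1.63]
ft_force: [0.1, -0.2, -0.4]
opening: 1.001
grip_force: 0.0
shift -608.0 -49.0 2.3 turn -50.11 t 9.2833 opening 0.999
top0 [435.98313253 232.0939759 ] [ 28  13  27  29 415] [[421.9, 237.1], [436.2, 217.1], [450.0, 227.0], [435.7, 247.0]]
scene0 [184.11020408 158.03265306] [ 11  11  27  15 245] [[170.8, 156.1], [195.0, 150.0], [197.5, 159.9], [173.2, 165.9]]
```

```bash
python3 -m crank '[[-30,0,0,-3,95],[-65,-5,0,-7,95],[-100,-8,0,-11,95],[-135,-10,0,-15,95],[-170,-13,0,-18,95],[-205,-16,0,-21,95],[-240,-19,0,-24,95],[-275,-22,0,-27,95],[-300,-24,0,-30,95],[-300,-24,0,-30,95]]'; python3 -c "
from h import *
go(479.6,-334.4,200,143.5)"
```

```text
t: 10.12
eef_pos: [486.1, -28.8, 201.0]
tcp_rot: [-3.139, -0.002, 2.153]
ft_force: [0.6, 0.2, 0.4]
opening: 1.003
grip_force: 0.0
shift -251.6 -173.6 1.0 turn -20.12 t 10.1167 opening 1.003
```

```bash
python3 -m crank '[[-32,-22,0,-3,95],[-64,-44,0,-6,95],[-96,-66,0,-9,95],[-128,-88,0,-12,95],[-160,-110,0,-15,95],[-192,-132,0,-18,95],[-224,-154,0,-20,95],[-252,-174,0,-20,95],[-252,-174,0,-20,95],[-252,-174,0,-20,95]]'; python3 - <<'E'
from h import *
c=grab('wrist','w3'); cv2.imwrite('pics/w3b.png',cv2.resize(c['img'],(800,600),interpolation=cv2.INTER_CUBIC))
go(479.6,-334.4,200,143.5)
E
```

```text
t: 10.95
eef_pos: [479.5, -332.3, 200.6]
tcp_rot: [3.141, -0.003, 2.5]
ft_force: [-0.2, -1.1, -0.2]
opening: 0.998
grip_force: 0.0
shift -2.0 -2.7 0.9 turn -0.19 t 11.0 opening 0.993
```

View pics/w3b.png

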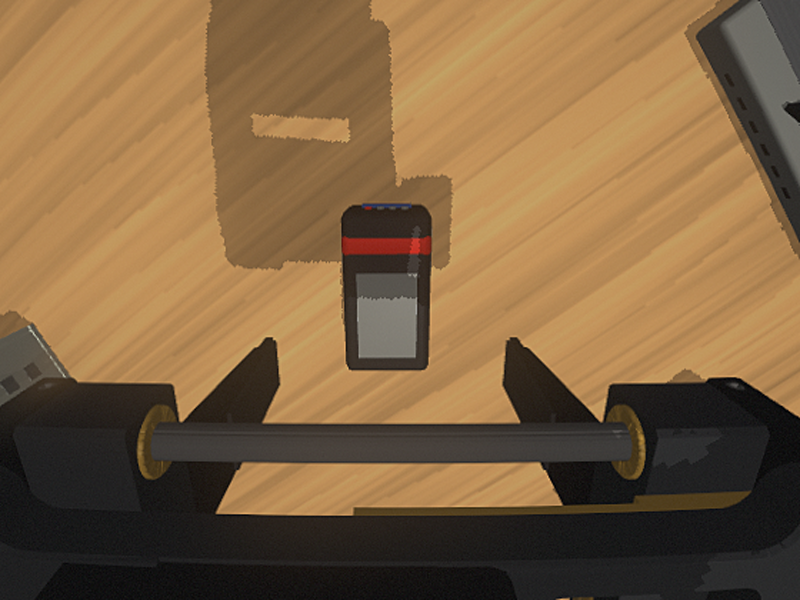

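The wrist view shows the flat pack directly below and aligned with the tool, red band away from the fingers. Its terminal-end corners are at (349,369) and (428,369), and its label spans (356,273)–(416,359).

```bash
python3 - <<'E'
from h import *
c=load('w3');f=.7
q=lambda x,y,z:atz(c,(x+.5)*f-.5,(y+.5)*f-.5,z)
P={n:q(x,y,70) for n,x,y in [('fL',349,369),('fR',428,369),('lnL',356,273),('lnR',418,274),('lfL',357,359),('lfR',416,359),('bL',342,246),('bR',431,246),('rear',387,206)]}
for k,v in P.items(): print(k,v.round(1))
f=(P['fL']+P['fR'])/2;b=(P['bL']+P['bR'])/2;d=f-b;l=(P['lfL']+P['lfR']+P['lnL']+P['lnR'])/4
yaw=np.arctan2(d[1],d[0]);u=np.array([np.cos(yaw),np.sin(yaw),0])
e=P['lfL']+P['lfR']-P['lnL']-P['lnR'];print('yaw',np.degrees(yaw),np.degrees(np.arctan2(e[1],e[0])),'ctr from front',f-56*u,'from rear',P['rear']+56*u,'from label',l-17.5*u, 'len',np.linalg.norm(f-P['rear']))
T=load('top0')
E
```

```text
fL [ 507.8 -389.6   70. ]
fR [ 540.7 -345.6   70. ]
lnL [ 456.5 -343.2   70. ]
lnR [ 481.3 -311.3   70. ]
lfL [ 505.1 -380.5   70. ]
lfR [ 529.5 -347.8   70. ]
bL [ 437.1 -339.3   70. ]
bR [ 471.3 -293.8   70. ]
rear [ 434.2 -301.1   70. ]
yaw -36.0893395154799 -37.32431412436985 ctr from front [ 479.00464341 -334.65477741   70.        ] from rear [ 479.46382167 -334.1005363    70.        ] from label [ 478.96597862 -335.38300169   70.        ] len 111.95771643932918
```

```bash
python3 -m crank '[[-1,-1.5,30,0,95],[-1,-1.5,65,0,95],[-1,-1.5,100,0,95],[-1,-1.5,120,0,95],[-1,-1.5,120,0,95],[-1,-1.5,120,0,95],[-1,-1.5,120,0,95]]'; python3 -c "
from h import *
go(479.1,-334.6,49,143.4)"
```

```text
t: 11.58
eef_pos: [480.7, -332.8, 83.8]
tcp_rot: [3.142, 0.001, 2.504]
ft_force: [-0.8, -0.8, -0.2]
opening: 0.997
grip_force: 0.0
shift 0.2 -2.4 34.8 turn 0.04 t 11.5833 opening 0.997
```

```bash
python3 -m crank '[[0,-2.4,20,0,95],[0,-2.4,32,0,95],[0,-2.4,34.8,0,95],[0,-2.4,34.8,0,95],[0,-2.4,34.8,0,95],[0,-2.4,34.8,0,40],[0,-2.4,34.8,0,40],[0,-2.4,34.8,0,40],[0,-2.4,34.8,0,40],[0,-2.4,34.8,0,40]]'; python3 -m crank '[[0,0,0,0,40],[0,0,0,0,40],[0,0,0,0,40],[0,0,0,0,40],[0,0,0,0,40],[0,0,0,0,40]]';python3 -c "
from h import *
go(479.1,-334.6,50,143.4)"
```

```text
t: 12.42
eef_pos: [478.6, -335.3, 48.0]
tcp_rot: [3.142, 0.0, 2.503]
ft_force: [-0.3, 0.4, -0.2]
opening: 0.706
grip_force: 0.0
t: 12.92
eef_pos: [478.5, -335.2, 47.9]
tcp_rot: [3.142, 0.0, 2.503]
ft_force: [0.1, 1.1, 2.4]
opening: 0.606
grip_force: 30.0
shift -0.1 0.8 -2.1 turn -0.01 t 12.9167 opening 0.606
```

```bash
python3 -m crank '[[0,0,-15,0,40],[0,0,-45,0,40],[0,0,-80,0,40],[0,0,-110,0,40],[0,0,-120,0,40],[0,0,-120,0,40],[0,0,-120,0,40]]';python3 -c "
from h import *
go(491,0.2,168,181.45)"
```

```text
t: 13.5
eef_pos: [478.1, -334.9, 166.6]
tcp_rot: [3.141, -0.001, 2.503]
ft_force: [-0.2, 0.8, -5.5]
opening: 0.612
grip_force: 30.0
shift 189.4 276.7 -1.4 turn -38.06 t 13.5 opening 0.612
```

```bash
python3 -m crank '[[12,18,0,-3,40],[32,47,0,-7,40],[52,76,0,-12,40],[73,106,0,-17,40],[94,136,0,-22,40],[115,166,0,-27,40],[136,197,0,-31,40],[156,227,0,-35,40],[173,253,0,-38,40],[183,268,0,-38,40]]'; python3 -m crank '[[6,8,0,0,40],[6,8,0,0,40],[6,8,0,0,40],[6,8,0,0,40]]'; python3 -c "
from h import *
go(491,0.2,168,181.45)"
```

```text
t: 14.33
eef_pos: [490.2, -8.1, 165.5]
tcp_rot: [3.14, -0.004, -3.112]
ft_force: [-0.8, -0.4, -5.3]
opening: 0.608
grip_force: 30.0
t: 14.67
eef_pos: [485.1, -4.0, 167.1]
tcp_rot: [3.142, -0.001, -3.118]
ft_force: [-0.0, -0.1, -5.0]
opening: 0.61
grip_force: 30.0
shift -6.0 4.0 -0.9 turn -0.11 t 14.6667 opening 0.61
```

```bash
python3 -m crank '[[-6,4,15,0,40],[-6,4,40,0,40],[-6,4,60,0,40],[-6,4,69,0,40],[-6,4,69,0,40],[-6,4,69,0,40],[-6,4,69,0,40],[-6,4,69,0,40]]'; python3 - <<'E'
from h import *
c=grab('wrist','w4');T=grab('top','top4');S=grab('scene','s4')
go(491,0.2,83,181.45)
o=np.zeros((600,800,3),np.uint8)
o[:300,:400]=cv2.resize(c['img'][60:270,180:460],(400,300),interpolation=cv2.INTER_CUBIC)
o[:400,400:]=cv2.resize(S['img'][180:290,230:340],(400,400),interpolation=cv2.INTER_CUBIC)
o[300:600,:360]=cv2.resize(T['img'][145:245,228:348],(360,300),interpolation=cv2.INTER_CUBIC)
cv2.imwrite('pics/c5.png',o)
E
```

```text
t: 15.33
eef_pos: [491.7, 0.8, 99.8]
tcp_rot: [-3.141, 0.002, -3.118]
ft_force: [0.1, 0.6, -3.9]
opening: 0.607
grip_force: 30.0
shift 0.4 -0.8 16.5 turn -0.06 t 15.4833 opening 0.609
```

View pics/c5.png

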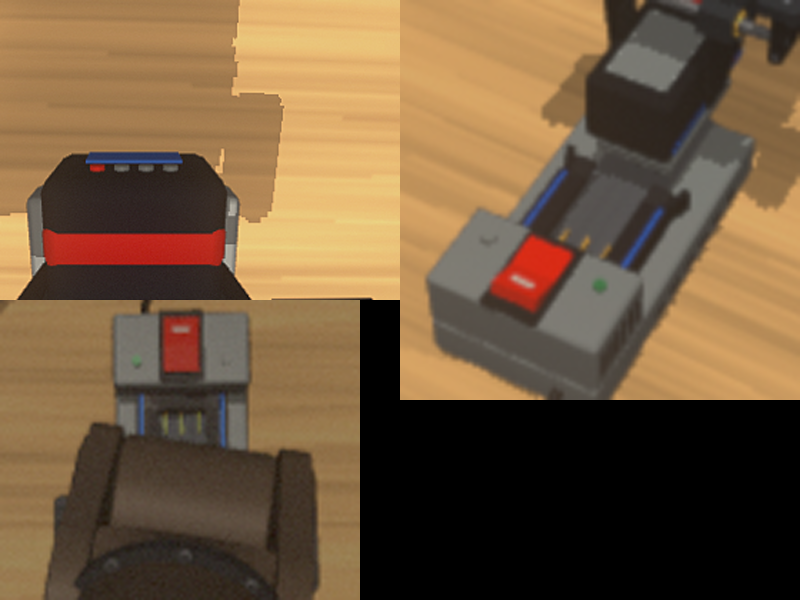

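The pack is above the deck, between and short of the rail flares. In the scene crop (right) the rails' blue strips run from (560,175) to (530,215) and from (660,210) to (625,258). I check the lateral alignment from the rails.

```bash
python3 - <<'E'
from h import *
T=load('top4');S=load('s4')
p=lambda x,y:(228+x/3-.33,145+(y-300)/3-.33)
s=lambda x,y:(230+(x-400)/400*110-.36,180+y/400*110-.36)
for y in(400,435): print('top rails',[atz(T,*p(x,y),51).round(1) for x in(142,222)])
print('sc rails near',[atz(S,*s(*q),51).round(1) for q in((562,172),(662,210))],'far',[atz(S,*s(*q),51).round(1) for q in((527,220),(622,260))])
print('rocker',[atz(T,*p(x,345),80).round(1) for x in(163,200)])
# held block front top/bottom corners in scene
print('pack front top',[atz(S,*s(*q),120).round(1) for q in((588,75),(688,110))],'label',[atz(S,*s(*q),120).round(1) for q in((607,72),(668,92))])
print('pred nose corners', [(((proj(S,X)+.36)-[230,180])/110*400+[400,0]).round(0) for X in([547,-27.4,121],[546,30.6,121],[547,-27.4,71],[546,30.6,71])])
E
```

```text
top rails [array([621.5,  36.1,  51. ]), array([622.3, -29.1,  51. ])]
top rails [array([592.6,  35.7,  51. ]), array([593.4, -29.3,  51. ])]
sc rails near [array([570.4, -31.2,  51. ]), array([566.9,  36.5,  51. ])] far [array([613.6, -30. ,  51. ]), array([611.9,  34. ,  51. ])]
rocker [array([660.2,  19.3,  80. ]), array([660.5, -10.1,  80. ])]
pack front top [array([549. , -24.5, 120. ]), array([545.3,  39.7, 120. ])] label [array([541.3, -16. , 120. ]), array([538.2,  23. , 120. ])]
pred nose corners [array([585.,  70.]), array([673., 104.]), array([586., 128.]), array([671., 162.])]
```

```bash
python3 -m crank '[[0,-0.5,8,0,40],[0,-0.5,13,0,40],[0,-0.5,14.5,0,40],[0,-0.5,15.5,0,40],[0,-0.5,16,0,40],[0,-0.5,16,0,40],[0,-0.5,16,0,40],[0,-0.5,16,0,40]]'; python3 -c "
from h import *
go(491,0.6,83,181.4)"
```

```text
t: 16.15
eef_pos: [491.2, 0.6, 82.8]
tcp_rot: [3.142, 0.0, -3.117]
ft_force: [-0.4, 0.0, -3.5]
opening: 0.608
grip_force: 30.0
shift 0.2 0.1 -0.2 turn -0.01 t 16.15 opening 0.608
```

```bash
python3 -m crank '[[-4,0,0.3,0,40],[-8,0,0.3,0,40],[-12,0,0.3,0,40],[-16,0,0.3,0,40],[-20,0,0.3,0,40],[-24,0,0.3,0,40],[-28,0,0.3,0,40],[-32,0,0.3,0,40],[-36,0,0.3,0,40],[-40,0,0.3,0,40]]'; python3 -c "
from h import *
go(569,2.3,83,181.4)"
```

```text
t: 16.98
eef_pos: [531.5, 1.5, 82.8]
tcp_rot: [3.142, 0.0, -3.117]
ft_force: [-3.8, -1.0, 5.7]
opening: 0.603
grip_force: 30.0
shift -37.5 -0.1 -0.2 turn -0.01 t 16.9833 opening 0.603
```

```bash
python3 -m crank '[[-4,0,0,0,40],[-8,0,0,0,40],[-12,0,0,0,40],[-16,0,0,0,40],[-20,0,0,0,40],[-24,0,0,0,40],[-28,0,0,0,40],[-31,0,0,0,40],[-33,0,0,0,40],[-33,0,0,0,40]]'; python3 -c "
from h import *
go(569,2.3,83,181.4)"
```

```text
t: 17.82
eef_pos: [564.9, 2.3, 82.8]
tcp_rot: [3.142, 0.001, -3.117]
ft_force: [-2.0, -0.1, 4.4]
opening: 0.604
grip_force: 30.0
shift -4.1 -0.1 -0.2 turn -0.0 t 17.8167 opening 0.604
```

Smooth so far. I creep on until it meets the stop.

```bash
for i in 1; do python3 -m crank '[[-1,0,0,0,40],[-2,0,0,0,40],[-3,0,0,0,40],[-3,0,0,0,40],[-3,0,0,0,40]]'; done; python3 -m crank '[[-1,0,0,0,40],[-2,0,0,0,40],[-2,0,0,0,40],[-2,0,0,0,40]]'
```

```text
t: 18.23
eef_pos: [565.9, 2.4, 82.9]
tcp_rot: [3.141, -0.003, -3.117]
ft_force: [-12.1, -0.6, 12.3]
opening: 0.606
grip_force: 30.0
t: 18.57
eef_pos: [566.2, 2.4, 83.1]
tcp_rot: [3.141, -0.007, -3.117]
ft_force: [-20.3, -2.3, 20.5]
opening: 0.611
grip_force: 30.0
```

Stop reached at x ≈ 566 with 20 N. I relax the push, release, rise and check how far home it is.

```bash
python3 -m crank '[[2,0,0,0,40],[4,0,0,0,40],[4,0,0,0,55],[4,0,0,0,70],[4,0,0,0,95],[4,0,0,0,95],[4,0,0,0,95],[4,0,0,0,95],[4,0,0,0,95],[4,0,0,0,95]]'; python3 -m crank '[[0,0,-20,0,95],[0,0,-55,0,95],[0,0,-90,0,95],[0,0,-130,0,95],[0,0,-130,0,95],[0,0,-130,0,95],[0,0,-130,0,95],[0,0,-130,0,95]]'; python3 - <<'E'
from h import *
c=grab('wrist','w5');T=grab('top','top5');S=grab('scene','s5')
o=np.zeros((600,800,3),np.uint8)
o[:,:400]=cv2.resize(c['img'][95:305,203:343],(400,600),interpolation=cv2.INTER_CUBIC)
o[:400,400:]=cv2.resize(S['img'][195:295,230:330],(400,400),interpolation=cv2.INTER_CUBIC)
cv2.imwrite('pics/c6.png',o)
E
```

```text
t: 19.4
eef_pos: [565.2, 2.3, 82.5]
tcp_rot: [3.142, 0.0, -3.117]
ft_force: [-0.0, -0.2, -0.7]
opening: 0.985
grip_force: 0.0
t: 20.07
eef_pos: [564.6, 2.4, 211.2]
tcp_rot: [3.141, -0.002, -3.117]
ft_force: [0.5, -0.5, -0.6]
opening: 1.0
grip_force: 0.0
```

View pics/c6.png

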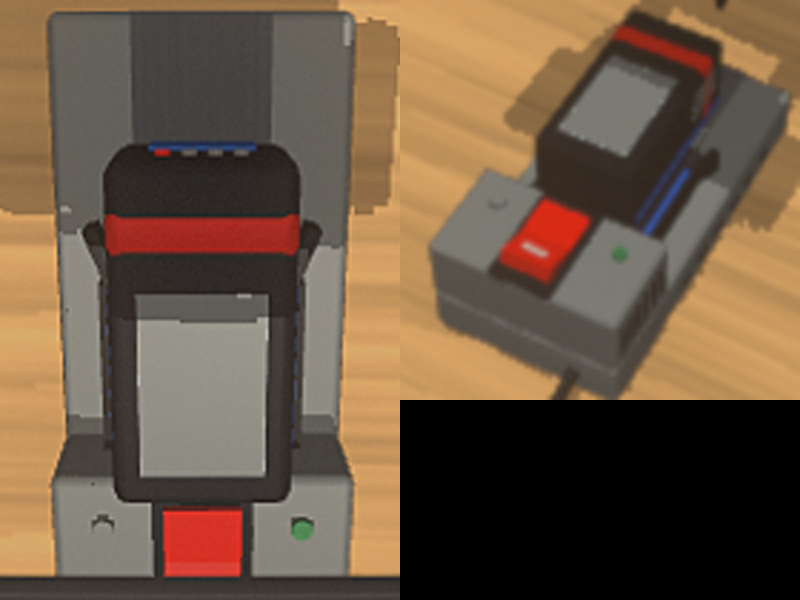

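The wrist crop shows the flat pack seated and straight, with its front edge at (205,500) overlapping the housing edge at (75,482). The deck end is at (200,13). I compare these numerically.

```bash
python3 - <<'E'
from h import *
c=load('w5')
q=lambda x,y,z:atz(c,203+(x+.5)*.35-.5,95+(y+.5)*.35-.5,z).round(1)
print('deck -100',q(60,13,35),q(340,13,35));print('hous +60',q(75,482,75),q(335,480,75))
print('front +56',q(140,501,105),q(260,501,105));print('rear(-56)',q(200,146,95),q(200,146,105));print('flare -25',q(90,224,51),q(312,224,51))
print('label',q(136,294,105),q(268,294,105),q(140,478,105),q(267,476,105))
p=load('w1');
S=load('s5');s=lambda x,y:(230+(x-400+.5)/4-.5,195+(y+.5)/4-.5)
print('sc label ctr',np.mean([atz(S,*s(*k),105) for k in((612,55),(677,87),(627,157),(558,130))],0), 'hous near',atz(S,*s(487,170),75),atz(S,*s(663,240),75),'far',atz(S,*s(430,250),75),atz(S,*s(612,332),75))
E
```

```text
deck -100 [471.4 -48.8  35. ] [469.2  49.1  35. ]
hous +60 [631.9 -40.8  75. ] [629.  52.  75.]
front +56 [622.5 -15.6 105. ] [621.6  23.1 105. ]
rear(-56) [510.2   1.2  95. ] [509.1   1.2 105. ]
flare -25 [543.1 -37.1  51. ] [541.3  41.4  51. ]
label [553.3 -16.9 105. ] [552.4  22.5 105. ] [614.3 -15.6 105. ] [612.6  24.9 105. ]
sc label ctr [586.59599289   4.16284937 105.        ] hous near [636.73114582 -47.43644366  75.        ] [631.46331933  55.48556534  75.        ] far [695.24866588 -43.96448504  75.        ] [692.66111704  60.68431132  75.        ]
```

The three measures agree that the pack may sit about 4 mm short. I push its rear face low with closed fingers, without downward load, to find out whether it's jammed or truly at the stop.

```bash
python3 -m crank '[[35,0,0,0,0],[70,0,0,0,0],[84,0,0,0,0],[84,0,0,0,0],[84,0,0,0,0],[84,0,0,0,0],[84,0,0,0,0],[84,0,0,0,0],[84,0,0,0,0],[84,0,0,0,0]]'; python3 -m crank '[[0,0,35,0,0],[0,0,70,0,0],[0,0,105,0,0],[0,0,130,0,0],[0,0,138,0,0],[0,0,138,0,0],[0,0,138,0,0],[0,0,138,0,0]]'; python3 -c "
from h import *
go(495,0.6,73,181.4)"
```

```text
t: 21.05
eef_pos: [481.4, 0.3, 212.3]
tcp_rot: [3.141, -0.0, -3.117]
ft_force: [0.5, 0.0, 0.2]
opening: 0.354
grip_force: 0.0
t: 21.72
eef_pos: [482.0, 0.2, 75.9]
tcp_rot: [-3.141, 0.002, -3.117]
ft_force: [-0.2, -0.2, 0.0]
opening: 0.008
grip_force: 0.0
shift -13.0 0.1 2.9 turn -0.0 t 21.7167 opening 0.008
```

```bash
python3 -m crank '[[-4,0,3,0,0],[-8,0,3,0,0],[-12,0,3,0,0],[-13,0,3,0,0],[-14,0,3,0,0],[-15,0,3,0,0],[-15,0,3,0,0]]'; python3 -m crank '[[-1,0,0,0,0],[-2,0,0,0,0],[-2,0,0,0,0]]';python3 -m crank '[[-1,0,0,0,0],[-2,0,0,0,0],[-2,0,0,0,0]]'
```

```text
t: 22.3
eef_pos: [496.3, 0.6, 71.5]
tcp_rot: [3.142, 0.0, -3.117]
ft_force: [0.3, -0.6, -0.1]
opening: 0.004
grip_force: 0.0
t: 22.55
eef_pos: [498.3, 0.7, 71.5]
tcp_rot: [3.141, 0.0, -3.117]
ft_force: [-0.1, -0.5, 0.8]
opening: 0.005
grip_force: 0.0
t: 22.8
eef_pos: [500.4, 0.7, 71.5]
tcp_rot: [3.142, 0.0, -3.117]
ft_force: [0.6, -0.1, -0.4]
opening: 0.003
grip_force: 0.0
```

```bash
for i in a; do python3 -m crank '[[-0.5,0,0,0,0],[-1,0,0,0,0],[-1,0,0,0,0]]'; python3 -m crank '[[-0.5,0,0,0,0],[-1,0,0,0,0],[-1,0,0,0,0]]';python3 -m crank '[[-0.5,0,0,0,0],[-1,0,0,0,0],[-1,0,0,0,0]]'; done | grep -E 'eef|ft'
```

```text
eef_pos: [501.2, 0.8, 71.5]
ft_force: [0.1, -0.0, -0.2]
eef_pos: [502.2, 0.8, 71.5]
ft_force: [0.1, 0.7, -0.5]
eef_pos: [502.3, 0.9, 71.5]
ft_force: [-5.2, -1.3, 3.8]
```

```bash
for i in a; do python3 -m crank '[[-0.5,0,0,0,0],[-1,0,0,0,0],[-1,0,0,0,0]]'; python3 -m crank '[[-0.5,0,0,0,0],[-1,0,0,0,0],[-1,0,0,0,0]]'; done | grep -E 'eef|ft'
```

```text
eef_pos: [502.3, 0.9, 71.5]
ft_force: [-10.3, -2.3, 7.6]
eef_pos: [502.3, 0.9, 71.5]
ft_force: [-15.6, -3.2, 11.9]
```

The pack is against a hard stop: no motion from 5 to 15 N, and finger contact at TCP x = 502.3. To prove it's home, I touch the deck's end face with the same fingers; when home that must be 44 mm further back, at 458.3.

```bash
python3 -m crank '[[20,0,0,0,0],[45,0,0,0,0],[60,0,0,0,0],[60,0,0,0,0],[60,0,15,0,0],[60,0,33,0,0],[60,0,33,0,0],[60,0,33,0,0]]' | grep -E eef; python3 -m crank '[[-4,0,0,0,0],[-7,0,0,0,0],[-9,0,0,0,0],[-10,0,0,0,0],[-10,0,0,0,0],[-10,0,0,0,0]]'| grep -E 'eef|ft'
```

```text
eef_pos: [445.6, -0.6, 38.2]
eef_pos: [455.2, -0.3, 38.7]
ft_force: [-0.2, 0.3, -0.5]
```

```bash
for i in a; do python3 -m crank '[[-0.5,0,0,0,0],[-1,0,0,0,0],[-1,0,0,0,0]]'; python3 -m crank '[[-0.5,0,0,0,0],[-1,0,0,0,0],[-1,0,0,0,0]]';python3 -m crank '[[-0.5,0,0,0,0],[-1,0,0,0,0],[-1,0,0,0,0]]';python3 -m crank '[[-0.5,0,0,0,0],[-1,0,0,0,0],[-1,0,0,0,0]]'; done | grep -E 'eef|ft'
```

```text
eef_pos: [456.2, -0.3, 38.5]
ft_force: [0.0, -0.5, -0.4]
eef_pos: [457.3, -0.3, 38.5]
ft_force: [-0.2, 0.4, 0.2]
eef_pos: [458.3, -0.3, 38.5]
ft_force: [0.2, -0.1, -0.2]
eef_pos: [458.4, -0.2, 38.4]
ft_force: [-4.3, -1.4, 2.0]
```

Contact at 458.35, a 43.9 mm difference, so the pack is exactly home and the charger's origin is at x = 568.35. Next is the rocker: I press at about (675, 4.8).

```bash
python3 -m crank '[[10,0,0,0,0],[10,0,-40,0,0],[10,0,-80,0,0],[10,0,-120,0,0],[10,0,-132,0,0],[-25,0,-132,0,0],[-65,0,-132,0,0],[-105,0,-132,0,0],[-145,0,-132,0,0],[-180,0,-132,0,0]]'|grep eef; python3 -m crank '[[-36,0,0,0,0],[-36,0,0,0,0],[-36,0,0,0,0],[-36,0,0,0,0],[-36,0,0,0,0],[-36,0,0,0,0]]'|grep eef;  python3 -c "
from h import *
go(675.5,4.9,112,181.4)"
```

```text
eef_pos: [641.1, 4.2, 170.5]
eef_pos: [674.3, 5.0, 170.9]
shift -1.2 -0.1 58.9 turn -0.01 t 27.55 opening 0.006
```

```bash
python3 -m crank '[[-1,0,30,0,0],[-1,0,50,0,0],[-1,0,58,0,0],[-1,0,60,0,0],[-1,0,60,0,0],[-1,0,60,0,0]]'|grep -E 'eef|ft';  python3 -m crank '[[0,0,2,0,0],[0,0,4,0,0],[0,0,6,0,0],[0,0,8,0,0],[0,0,10,0,0],[0,0,11,0,0],[0,0,11,0,0],[0,0,11,0,0]]'|grep -E 'eef|ft'
```

```text
eef_pos: [676.5, 5.0, 111.8]
ft_force: [0.2, -1.3, 1.0]
eef_pos: [675.9, 5.0, 99.4]
ft_force: [0.5, -0.4, 0.4]
```

```bash
python3 -m crank '[[0,0,0.5,0,0],[0,0,1,0,0],[0,0,1,0,0]]'|grep -E 'eef|ft';  python3 -m crank '[[0,0,0.5,0,0],[0,0,1,0,0],[0,0,1,0,0]]'|grep -E 'eef|ft'
```

```text
eef_pos: [676.0, 5.0, 99.3]
ft_force: [-1.0, 0.8, 7.3]
eef_pos: [676.0, 5.0, 99.2]
ft_force: [-4.1, -0.2, 16.3]
```

It meets a hard stop with the tip at 80.2 mm, so the "on" half is level. I withdraw and take the last look.

```bash
python3 -m crank '[[0,0,-20,0,0],[0,0,-55,0,0],[0,0,-90,0,0],[35,0,-120,0,0],[70,0,-140,0,0],[110,0,-140,0,0],[150,0,-140,0,0],[190,0,-140,0,0],[190,0,-140,0,0],[190,0,-140,0,0]]'|grep -E 'eef|ft'; python3 - <<'E'
from h import *
S=grab('scene','s6')
o=np.zeros((600,800,3),np.uint8)
o[:400,:400]=cv2.resize(S['img'][195:295,230:330],(400,400),interpolation=cv2.INTER_CUBIC)
o[:400,400:]=cv2.resize(S['img'][190:370,330:510],(400,400),interpolation=cv2.INTER_CUBIC)
o[400:,:400]=cv2.resize(load('s5')['img'][235:285,235:335],(400,200),interpolation=cv2.INTER_CUBIC)
cv2.imwrite('pics/c7.png',o)
E
```

```text
eef_pos: [484.5, 0.5, 238.0]
ft_force: [0.7, -0.0, 0.3]
```

View pics/c7.png

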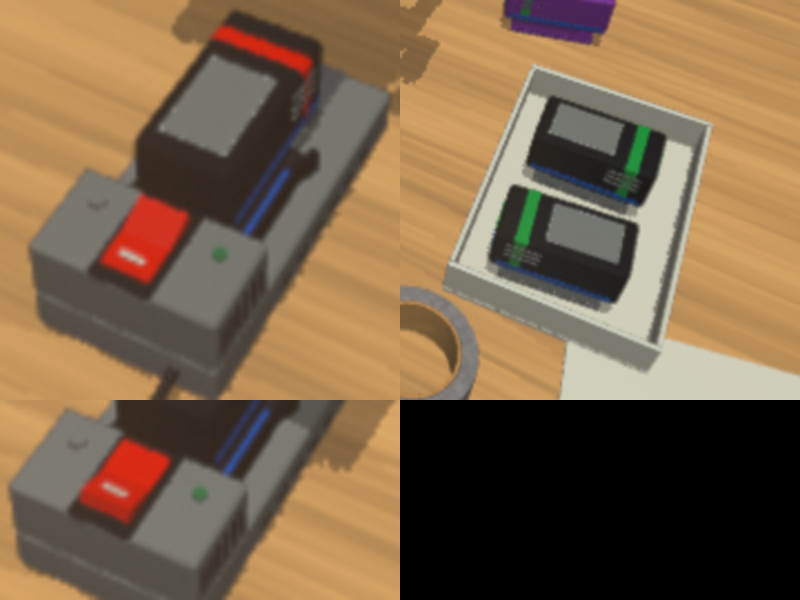

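The rocker's bar half, at (130,258), is now level, where before it stood proud. The flat pack is seated and the charged pack stands upright in the tray beside the undisturbed stored pack.

```bash
python3 -c "
from cell import env
print(env.job_done())"
```

```text
the job is handed in; nothing more can be done
None
```

I swapped the packs and handed the job in after about 30 s on the robot's clock. The charged pack stands upright in the tray, the flat pack is fully home (confirmed by touch), and the rocker is pressed on against its stop. The judge returned no verdict.

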